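# Pin the bench lamp arm in its bracket and hold the lamp out over the carburettor

## Task

The telescopic work-lamp arm is lying in its bench bracket without its hinge pin: take the headed pin out of the drilled wooden block, put it down through the bracket's fork and the arm's eye until its collar sits on the fork, and let go of it. Then squeeze the lamp's grip so that the button in its side goes in, draw the lamp out past the first stop to the second stop, and finish still holding the grip there, with the lamp fully out over the carburettor. Leave everything else on the bench where it is.

Things in the scene. Friction and masses are not known exactly. Their poses are not given: they have to be found in the camera images.
- stand: lamp bracket fixed to the bench, origin on the bench under the hole axis. x points level along the lamp arm, away from the post. A grey 40 mm square post (x -25 to -65 mm, 188 mm high) carries two level lugs 50 x 40 x 10 mm, 34 mm apart, the fork; a 15 mm vertical hole goes through both. A crutch at x = 165 mm carries the arm's tube between two cheeks 16 mm high
- stand_hole (a point): centre of the mouth of the hole in the bracket's upper lug, on the lug's top, 188 mm above the bench; axes as the stand's
- eye (a point): centre of the eye (32 mm outside, 15 mm hole, 32 mm high) at the foot of the loose lamp arm, lying in the fork, in line with the lugs' holes to about 1 mm. x runs along the arm to the lamp, y to the button's side, z up; arm axis 160 mm above the bench. Along x: dark square tube 26 x 26 mm to 189 mm; when closed, grip 195 to 297 mm, lamp head 297 to 402 mm (46 mm wide, 28 mm high)
- lamp_grip (a point): centre of the lamp's black rubber grip (102 mm long in x, 30 mm wide in y, 30 mm high), 245 mm from the eye when closed; axes as the eye's. The round button (18 mm across, grey) stands 4 mm proud of the +y side exactly beside this point; the other side is flat. Nothing is above it: fingers can close on the two y sides from above. 8 N pushes the button flush
- lamp (a joint): how far the lamp, with grip and inner tube, is drawn out along x, m: 0 closed, 0.060 first stop, 0.120 second stop and end of travel. It is locked at 0 and at the first stop unless the button is in; with the button held in it slides against about 7 N of friction and passes the first stop freely. If the button comes out on the way, it locks at the next stop
- pin_grip (a point): centre of the round grip knob (18 mm across, 40 mm tall) of the steel hinge pin. Below the knob: a collar 26 mm across, 5 mm thick, underside 25 mm below this point, then the 12 mm shank, 68 mm long, its lowest 12 mm tapered to 5 mm. It stands upright in the drilled block, collar on the block's top, weighs about 160 g and lifts straight out
- thumb (a joint): travel of the grip's button, m: 0 out, 0.004 flush with the grip; the lock is free from 0.0025 on. It springs back when let go
- pin_seat (a point): centre of the underside of the pin's collar, 25 mm below pin_grip; seated, it lies at stand_hole
- block: drilled meranti block, fixed: 150 (x) x 60 (y) x 70 mm high, origin at the centre of its underside. The pin stands at x = +45 mm, y = 0; a punch (11 mm across, rising 34 mm above the block) stands at x = -8 mm and an awl (22 mm across, rising 43 mm) at x = -50 mm. Fingers that close along the block's y stay clear of them
- tray: round black plastic turntable parts tray, fixed, 214 mm across, 40 mm high, under the place where the lamp ends; origin at its underside's centre
- carb: aluminium carburettor, about 75 x 60 x 86 mm high, standing loose in the tray, its top about 101 mm above the bench; leave alone
- socket: steel spark plug socket standing on end, 25 mm across, 64 mm high; origin at its foot; leave alone
- stem: chrome mirror stem, bent 10 mm rod about 230 mm long lying flat; leave alone
- lens: translucent indicator lens, domed, 62 mm across, 34 mm high; leave alone
- prybar: short stainless pry bar, about 200 x 20 x 8 mm, lying flat near the bench's far edge; leave alone
- plug: spark plug, about 80 mm long and 21 mm across, lying on the bench; leave alone
Mind the look-alikes: they are no part of the job. What is shaped like the part that bears pin_grip but blue or purple is not meant.

How it is judged:
By the outcome, as a careful person would: the job done as asked, in the order asked, and still so for the second after the job is handed in, while the arm keeps its last pose, push and grip.
It also fails if it takes over 64 s, if anything falls off the work surface, if the arm or the gripper's body presses on something with over 40 N, if the wrist force passes 120 N, or if a joint passes its speed limit or range.

## Robot

A 6-joint arm with a two-finger parallel gripper is mounted at the origin on the work surface. World frame = base frame: x ahead of the robot, y to its left, z up, the work surface at z = 0. Lengths are in m, angles in rad, forces in N, time in s.
With the tool pointing down it reaches from about 0.4 to 0.925 m from the base axis. Payload 3.4 kg.
Tool frame: the origin (TCP) lies midway between the tips of the shut fingers; the grasp point (between the pads) lies 19 mm behind it (pinch_z is the distance from the TCP to the grasp point, in m); z points along the fingers, y is the line along which they close (so a half turn about z gives the same grasp; the last joint's range is limited). The gripper opens to 85 mm and grips with 20 to 120 N. Pads are 22 mm wide; open, the fingers measure 114 mm over their backs; the gripper's body (76 mm by 85 mm) begins 54 mm behind the grasp point. The pads swing forward as they close: fully open they stand 13 mm farther back than shut.
Start: joints at [1.145, 0.307, 1.506, -0, 1.328, -0.073], TCP at [0.199, 0.54, 0.231] pointing down, gripper open.
Joint ranges: [-3.12, 3.12], [-1.05, 2.28], [0.14, 2.33], [-1.42, 4.57], [0.1, 2.73], [-2.68, 2.68]. Speed limits (rad/s): [2.57, 2.57, 3.14, 3.14, 3.14, 3.14].

## Interface

Orientations are given as a unit quaternion [w, x, y, z].
In Python, from station import movep, move_straight, goto_joints, set_gripper, sleep, ik, observe, capture, Unreachable, job_done, pinch_z gives the robot as it stands. The module is installed in compiled form; this text tells all that it offers. Calls block until the motion is done:
- movep(position, orientation): joint-space move of the TCP to a pose.
- move_straight(position, ori=None, feed=0.15): straight line of the TCP; ori=None keeps the orientation; feed is the mean speed in m/s.
- goto_joints(angles): joint-space move.
- set_gripper(opening): opening from 0.0 (shut) to 1.0 (fully open); the grip force is fixed at half the most; returns when the fingers have stopped.
- sleep(seconds).
- ik(position, orientation): joint angles nearest the present ones, or None.
- observe(): the state.
- capture(name): name is "scene" or "top" or "wrist"; returns a dict with "pixels" (480x640x3 uint8, blue, green, red), "fx", "fy", "cx", "cy" (pixels), "extrinsics" (4x4, takes a point from camera to world coordinates). Camera axes: x right, y down, z forward; pixel columns grow to the right and rows downward; lengths in m; the calibration is good to about 2 mm. The wrist camera is an equidistant fisheye: a pixel r from the principal point sees the ray r / f radians off the axis. A picture is of the moment at which its call begins. There is no depth.
A pose or a line that the arm cannot do raises Unreachable and nothing moves.
- job_done(): hands the job in; it is judged then, once.
The state is a dict: "clock": time; "joint_pos": joint angles; "joint_velocities": joint speeds; "joint_efforts": joint torques, N m; "ee_pos": TCP position; "orientation": TCP orientation; "force": force on the tool from outside, world axes, zero at the start; "ft_torque": the same for the moment, N m; "finger_gap": opening from 0.0 (shut) to 1.0 (fully open); "grip_force": force on a finger pad.
Only numpy, scipy, OpenCV 4.12 (cv2) and the standard library are available. Lean on these libraries where they do the work, as an engineer would, in place of code of your own. Each camera call takes 0.05 s, during which the arm holds its last target. There are 200 camera calls.

## Working session

There is one attempt and no reset: what is moved stays moved. The work goes in short steps, each a Python script; the robot and the scene stay as the last script left them, time stands still between calls to the robot, and variables do not carry over. Pictures are saved under pics/ and viewed, at most 11 in all, crops included, and the job is handed in when it is done.

```bash
mkdir -p pics; python3 - <<'E'
from station import *
import cv2,numpy as np
for n in("scene","top"):
    c=capture(n);cv2.imwrite(f"pics/{n}0.png",c["pixels"]);print(n,c["fx"],c["fy"],c["cx"],c["cy"]);print(np.round(c["extrinsics"],4).tolist())
s=observe();print(s["clock"],s["orientation"],s["ee_pos"],s["force"],pinch_z)
E
```

```text
scene 455.98388744172047 455.98388744172047 318.9498900221764 239.8201061439848
[[-0.1218, 0.5287, -0.84, 1.396], [0.9926, 0.0664, -0.1021, 0.0492], [0.0018, -0.8462, -0.5329, 0.6571], [0.0, 0.0, 0.0, 1.0]]
top 549.9335053229902 549.9335053229902 315.0801976246231 245.48847715187503
[[-0.0281, -0.9969, 0.0732, 0.488], [-0.9996, 0.0286, 0.0055, -0.06], [-0.0075, -0.073, -0.9973, 1.5163], [0.0, 0.0, 0.0, 1.0]]
0.1 [-2.26447622e-04  1.75498857e-01  9.84479187e-01 -9.11166886e-04] [0.19844327 0.53899139 0.23047193] [-0.85670046 -0.61894556 -0.97395353] 0.0187
```

View pics/scene0.png

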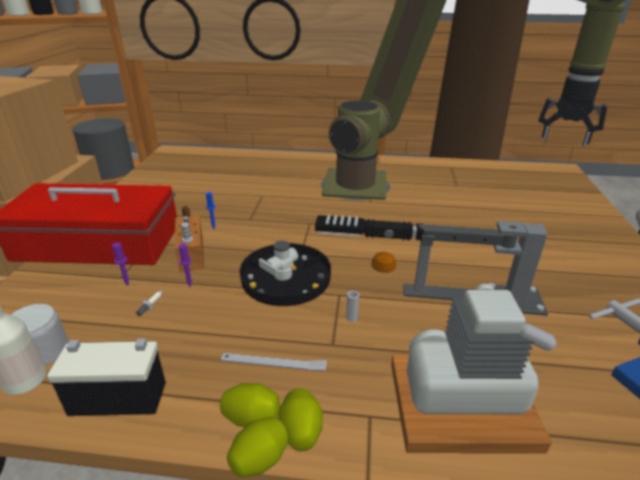

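View pics/top0.png

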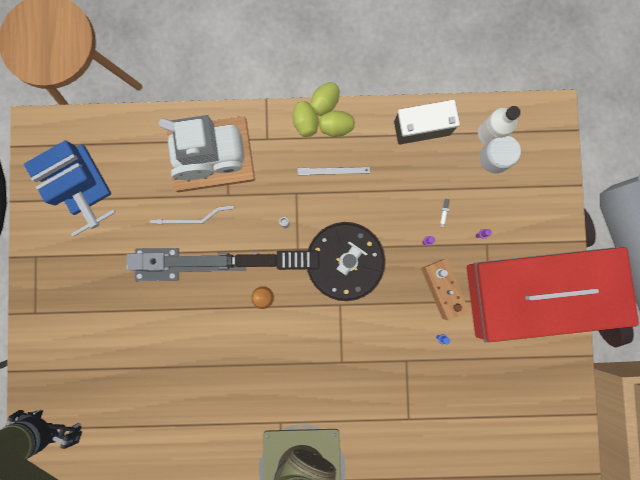

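Candidates for the pin: the steel one in the block (top ~(441,272)), purple ones at (429,240) and (484,233), a blue one at (443,339), plus the punch (450,292) and awl (457,307) in the block. I choose the steel one at the block's far end. The arm's hinge is at about (153,261), the grip about (262,260), and the lamp head (298,260) lies beside the tray. Next, a close crop.

```bash
python3 - <<'E'
import cv2,numpy as np
t=cv2.imread("pics/top0.png");s=cv2.imread("pics/scene0.png")
a=cv2.resize(t[250:330,410:480],None,fx=5,fy=5,interpolation=2)
b=cv2.resize(s[190:290,165:235],None,fx=4,fy=4,interpolation=2)
c=cv2.resize(t[235:290,120:320],(800,220)[:2],interpolation=2)
o=np.zeros((600,800,3),np.uint8);o[:375,:350]=a[:375];o[:375,400:680]=b[:375];o[380:600]=c
cv2.imwrite("pics/c1.png",o)
E
```

```text
(no output)
```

View pics/c1.png

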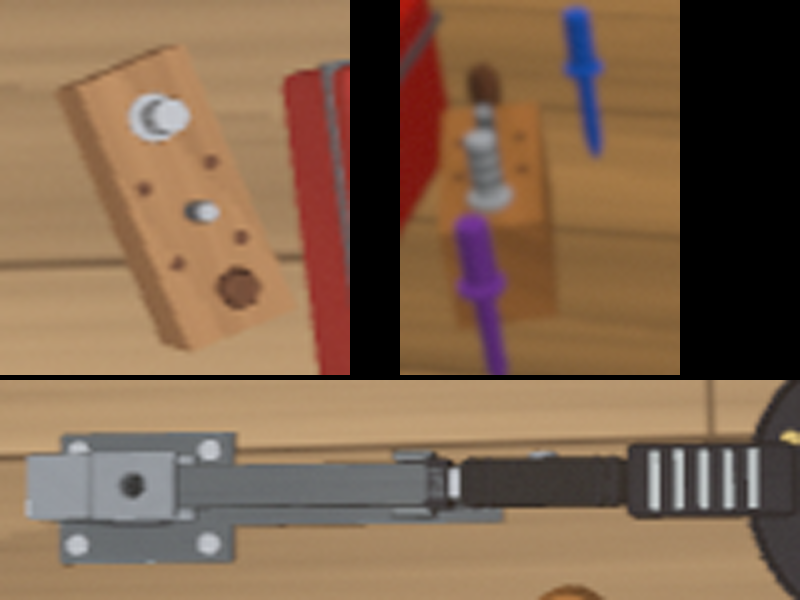

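```bash
cat > h.py <<'E'
from station import *
import cv2,numpy as np
from scipy.spatial.transform import Rotation as R
def ray(c,u,v,fish=False):
    a=np.array([(u-c["cx"])/c["fx"],(v-c["cy"])/c["fy"]])
    if fish:
        th=np.hypot(*a); d=np.r_[a/max(th,1e-9)*np.sin(th),np.cos(th)]
    else: d=np.r_[a,1]
    E=np.array(c["extrinsics"]); return E[:3,3],E[:3,:3]@d
def onz(c,u,v,z,fish=False):
    o,d=ray(c,u,v,fish); return o+d*(z-o[2])/d[2]
def proj(c,p):   # fisheye projection
    E=np.array(c["extrinsics"]);q=E[:3,:3].T@(np.array(p)-E[:3,3]);r=np.hypot(q[0],q[1]);th=np.arctan2(r,q[2])
    return c["cx"]+c["fx"]*th*q[0]/r, c["cy"]+c["fy"]*th*q[1]/r
def down(phi): # tool down, closing line (tool y) at angle phi in world xy
    y=np.array([np.cos(phi),np.sin(phi),0]);z=np.array([0,0,-1.]);x=np.cross(y,z)
    q=R.from_matrix(np.c_[x,y,z]).as_quat();return [q[3],q[0],q[1],q[2]]
def best(p,phi):
    c=[]
    for k in(0,np.pi):
        j=ik(p,down(phi+k))
        if j is not None:c.append((abs(j[5]),phi+k,j))
    c.sort(key=lambda t:t[0]);return c
E
python3 - <<'E'
from h import *
c=capture("top")
P=lambda u,v,z:onz(c,u,v,z)
k=P(410+172/5,250+117/5,.115);co=P(410+155/5,250+116/5,.075);pu=P(410+209/5,250+211/5,.104);aw=P(410+240/5,250+288/5,.113)
print("knob",k,"collar",co,"punch",pu,"awl",aw,np.linalg.norm(k-aw),np.linalg.norm(k-pu))
d=k-aw;a=np.arctan2(d[1],d[0]);print("block x ang",a)
h=P(153,261.25,.188);b=P(120+545/4,235+(482-380)/4,.175);print("hole",h,"grip",b,np.linalg.norm((h-b)[:2]))
d=b-h;print("arm ang",np.arctan2(d[1],d[0]))
for z in(.0,.1,.15):print("toolbox edge",P(470,265,z))
for p,f in((np.r_[k[:2],.25],a+np.pi/2),(np.r_[h[:2],.4],a+np.pi/2),(np.r_[h[:2],.4],0),(np.r_[b[:2],.3],0)):
    print([(round(t[1],2),np.round(t[2],2).tolist()) for t in best(p,f)])
E
```

```text
knob [ 0.51025896 -0.37877092  0.115     ] collar [ 0.5116679  -0.37902712  0.075     ] punch [ 0.46196918 -0.39796538  0.104     ] awl [ 0.42286319 -0.40968314  0.113     ] 0.09272316762282425 0.053116198736682545
block x ang 0.33997060059112116
hole [0.55840266 0.3408399  0.188     ] grip [0.55373321 0.09207229 0.175     ] 0.24881142745342194
arm ang -1.589564476838065
toolbox edge [ 0.53316912 -0.4762728   0.        ]
toolbox edge [ 0.53018825 -0.44881683  0.1       ]
toolbox edge [ 0.52869781 -0.43508884  0.15      ]
[(np.float64(5.05), [-0.71, 0.38, 1.35, -0.0, 1.42, 0.53]), (np.float64(1.91), [-0.71, 0.38, 1.35, -0.0, 1.42, -2.62])]
[(np.float64(1.91), [0.48, 0.35, 1.03, -0.0, 1.76, -1.43]), (np.float64(5.05), [0.48, 0.35, 1.03, -0.0, 1.76, 1.71])]
[(0, [0.48, 0.35, 1.03, -0.0, 1.76, 0.48]), (3.14, [0.48, 0.35, 1.03, -0.0, 1.76, -2.66])]
[(0, [0.09, 0.24, 1.42, -0.0, 1.48, 0.09])]
```

```bash
python3 - <<'E'
from h import *
s=observe();p=s["ee_pos"]
move_straight([p[0],p[1],.36],feed=.3)
q=down(.34+np.pi/2)
movep([.511,-.379,.36],q)
set_gripper(.5)
move_straight([.511,-.379,.25],feed=.25)
c=capture("wrist");cv2.imwrite("pics/w1.png",c["pixels"])
s=observe();print(s["clock"],s["ee_pos"],s["joint_pos"],proj(c,[.511,-.379,.115]),proj(c,[.511,-.379,.075]),c["fx"],np.round(c["extrinsics"],3).tolist(),s["finger_gap"])
E
```

```text
5.2417 [ 0.51206536 -0.37995963  0.25193306] [-7.04584339e-01  3.78917241e-01  1.34056587e+00 -2.83981941e-05
  1.41870783e+00 -2.61532048e+00] (np.float64(318.51328634841553), np.float64(228.30081276830833)) (np.float64(318.41989866123475), np.float64(216.39440582024372)) 371.64829954431775 [[-0.335, 0.9, 0.28, 0.44], [0.942, 0.32, 0.098, -0.405], [-0.001, 0.297, -0.955, 0.394], [0.0, 0.0, 0.0, 1.0]] 0.5013941604983441
```

View pics/w1.png

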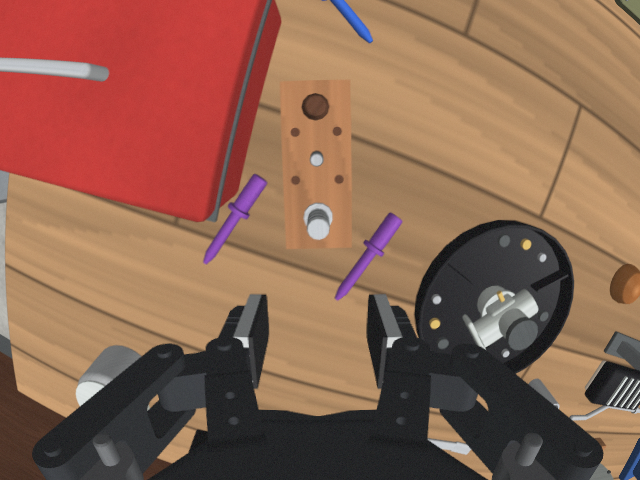

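The wrist view shows the pin's knob top at (318,230), against a predicted (318.5,228.3), so the position is good to about 1 mm. The fingers clear the punch, the awl and the toolbox. Next I turn the wrist half round, away from its limit, and grasp.

```bash
python3 - <<'E'
from h import *
c=capture("wrist");k=onz(c,318,230,.115,True);print(k)
q=down(.34-np.pi/2)
x,y=k[0],k[1]
movep([x,y,.25],q)
move_straight([x,y,.0795],feed=.15)
s=observe();print("pre",s["ee_pos"],s["force"],s["joint_pos"][5])
set_gripper(0)
s=observe();print("grip",s["ee_pos"],s["force"],s["finger_gap"],s["grip_force"])
move_straight([x,y,.20],feed=.12)
move_straight([x,y,.34],feed=.3)
s=observe();print(s["clock"],s["ee_pos"],s["force"],s["finger_gap"],s["grip_force"])
c=capture("wrist");cv2.imwrite("pics/w2.png",c["pixels"])
E
```

```text
[ 0.51364346 -0.3795432   0.115     ]
pre [ 0.51433472 -0.38010371  0.08047827] [0.61171536 0.11271055 1.26666411] 0.5283176426482042
grip [ 0.51403608 -0.37960163  0.08071035] [-0.54096512  1.45213653  6.20600176] 0.18887330101881636 58.39000582695007
11.35 [ 0.51326964 -0.37922199  0.33905672] [-0.59394438 -0.41932666 -3.2094414 ] 0.19550480274396265 58.50735425949097
```

View pics/w2.png

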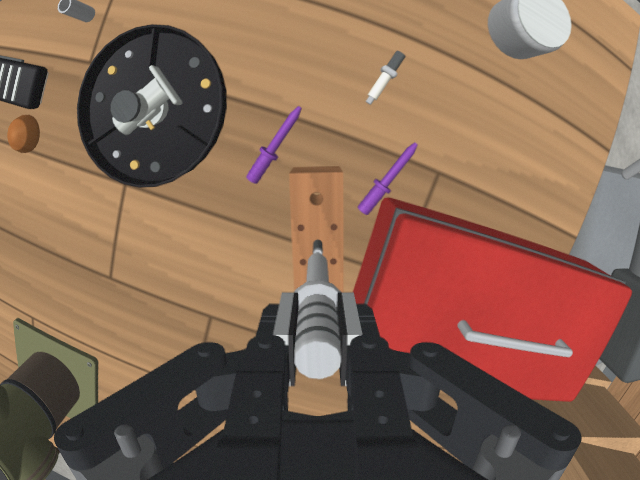

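The pin is held straight: knob top at (318,352), tip at (318,243), and the empty block hole at (317,198). That hole gives me the wrist-camera bias. Next I go above the fork and look.

```bash
python3 - <<'E'
from h import *
c=capture("wrist");print("blockhole",onz(c,317,198.5,.07,True),observe()["ee_pos"])
movep([.558,.341,.34],down(0))
move_straight([.558,.341,.31],feed=.2)
sleep(.3)
c=capture("wrist");im=c["pixels"];cv2.imwrite("pics/w3.png",im)
s=observe();print(s["clock"],s["ee_pos"],s["force"],s["joint_pos"],proj(c,[.558,.341,.188]),proj(c,[*s["ee_pos"][:2],.188]))
E
```

```text
blockhole [ 0.51071747 -0.3787754   0.07      ] [ 0.51252141 -0.37859689  0.33693061]
14.6583 [0.55840909 0.34116111 0.31099251] [-0.18559113  0.65175591 -1.86774084] [ 4.83927487e-01  3.74454281e-01  1.20237256e+00 -4.82262574e-05
  1.56310344e+00  4.83960734e-01] (np.float64(316.13034991550023), np.float64(232.62970770712684)) (np.float64(316.67985323119626), np.float64(232.4220584338293))
```

View pics/w3.png

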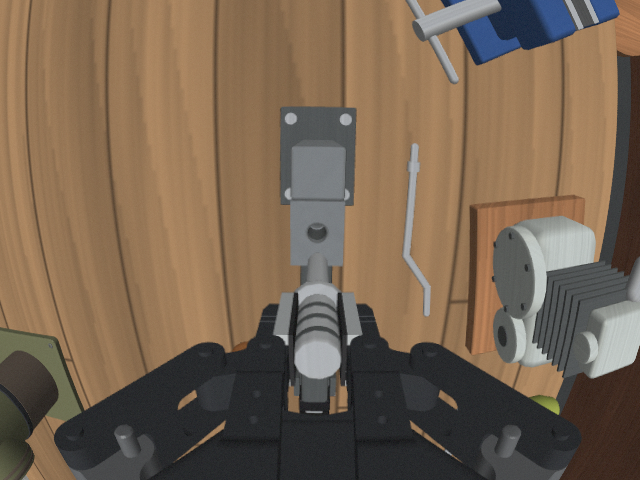

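```bash
python3 - <<'E'
from h import *
def hole(fn,u0,v0,r,k):
    g=cv2.cvtColor(cv2.imread(fn),6)[v0-r:v0+r+1,u0-r:u0+r+1]
    t=(int(g.min())+int(np.median(g)))/2; m=(g<t).astype(np.uint8)
    n,l,st,ce=cv2.connectedComponentsWithStats(m);i=1+np.argmax(st[1:,4]);print(st[i],ce[i]+[u0-r,v0-r]);
    return st[i][:2]+st[i][2:4]/2-.5+[u0-r,v0-r]
c=capture("wrist")
for fn,u,v in(("pics/w2.png",317,198),("pics/w3.png",317,232)):
    print(hole(fn,u,v,14,0))
s=observe();print(s["ee_pos"]);h=hole("pics/w3.png",317,232,14,0);print(onz(c,*h,.188,True))
# tip column etc
a=cv2.imread("pics/w2.png")[150:290,270:370];b=cv2.imread("pics/w3.png")[180:320,270:370]
cv2.imwrite("pics/c2.png",cv2.resize(np.hstack([a,b]),None,fx=4,fy=4,interpolation=2))
E
```

```text
[ 7 10 11 11 80] [314.1 199.4]
[315. 199.]
[  4   9  20  13 191] [316.85340314 233.23036649]
[316.5 233. ]
[0.558279   0.34116904 0.31081575]
[  4   9  20  13 191] [316.85340314 233.23036649]
[0.5580942  0.34074039 0.188     ]
```

View pics/c2.png

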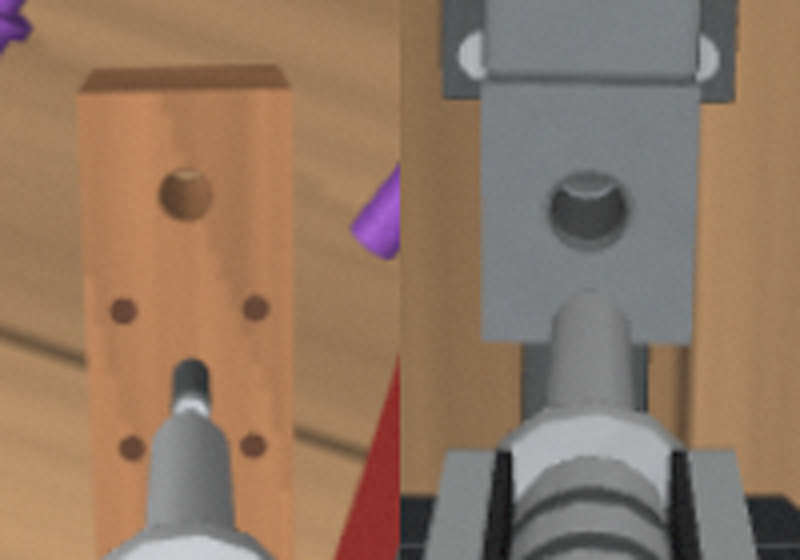

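The block hole is at (316.5,198.5) and the fork hole at (317.2,232.7). Together they show the pin sits about 1.7 mm back along tool x relative to the TCP, which the top camera also says. I correct for that and lower in small steps, watching the force.

```bash
python3 - <<'E'
from h import *
x,y=.5587,.3424
f0=np.array(observe()["force"])
move_straight([x,y,.28],feed=.15)
sleep(.2);f0=np.array(observe()["force"]);print(f0)
z=.28
while z>.1975:
    z-=.01 if z>.215 else .003
    move_straight([x,y,z],feed=.06)
    s=observe();f=np.array(s["force"])-f0
    print(round(z,4),np.round(s["ee_pos"],4),np.round(f,1))
    if np.hypot(f[0],f[1])>15 or f[2]>12: break
print(s["clock"],s["finger_gap"])
c=capture("wrist");cv2.imwrite("pics/w4.png",c["pixels"])
E
```

```text
[-0.09561933 -0.98326698 -1.99521907]
0.27 [0.5582 0.3421 0.2693] [-0.   0.9  0.2]
0.26 [0.5583 0.3422 0.2592] [0.1 0.9 0.3]
0.25 [0.5583 0.3422 0.2492] [-0.3  1.2  0.4]
0.24 [0.5583 0.3422 0.2392] [0.2 1.4 0.7]
0.23 [0.5583 0.3422 0.2292] [ 0.2  0.4 -0.3]
0.22 [0.5584 0.3422 0.2192] [-0.2  1.7  0.7]
0.21 [0.5583 0.3422 0.2092] [-0.   0.7  1. ]
0.207 [0.5587 0.3424 0.2069] [ 0.2  1.2 -0.1]
0.204 [0.5586 0.3423 0.2038] [-0.1  0.8  0.8]
0.201 [0.5585 0.3423 0.2007] [-0.2  0.9 -0.3]
0.198 [0.5592 0.3427 0.1987] [-0.1  0.9  3.4]
0.195 [0.5592 0.3427 0.1986] [-2.6 -0.5 16.8]
18.725 0.1895024723880679
```

```bash
python3 - <<'E'
from h import *
move_straight([.5587,.3424,.1985],feed=.06)
set_gripper(.55)
s=observe();print(s["force"])
move_straight([.5587,.3424,.32],feed=.2)
movep([.5555,.096,.30],down(0))
sleep(.2)
c=capture("wrist");im=c["pixels"];cv2.imwrite("pics/w5.png",im)
s=observe();print(s["clock"],s["ee_pos"],s["joint_pos"],proj(c,[.5555,.096,.175]),proj(c,[.5584,.341,.233]),proj(c,[.5584,.341,.193]))
E
```

```text
[-0.24978979 -0.42743586  0.69769729]
21.4083 [0.55575111 0.09733307 0.29997896] [9.83502494e-02 2.46988429e-01 1.41800845e+00 2.50356495e-04
 1.47637542e+00 9.63507267e-02] (np.float64(316.68202030029795), np.float64(233.53291702448462)) (np.float64(322.6973171693652), np.float64(-121.16785065675577)) (np.float64(321.98340520454184), np.float64(-90.30853906282033))
```

View pics/w5.png

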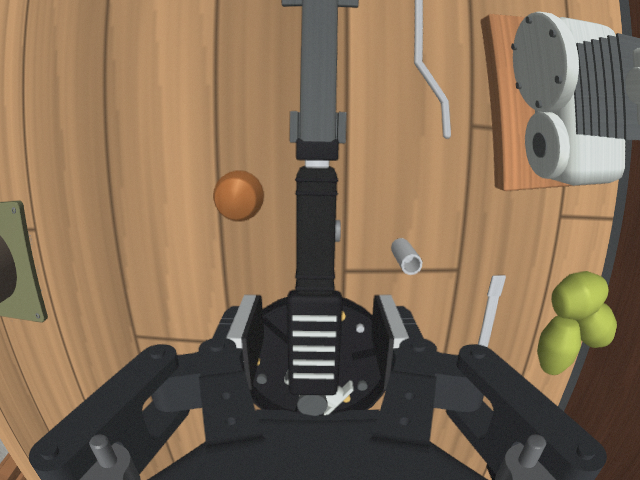

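The button is at (338,230) on the grip's +x side. The grip is centred at about column 317 and the arm runs straight up to about (320,10). The pin is out of this view, so I'll check it from the scene camera in the same script, and compute the grasp.

```bash
python3 - <<'E'
from h import *
c=capture("wrist")
b=onz(c,338,230.5,.160,True);g=onz(c,316.5,230.5,.175,True);t=onz(c,319.5,60,.173,True)
print("button",b,"grip",g,"tube",t,"dist from hole",np.hypot(*(b[:2]-[.5584,.3408])))
d=g-t;print("ang",np.arctan2(d[1],d[0]))
s=capture("scene")["pixels"];cv2.imwrite("pics/c3.png",cv2.resize(s[170:320,360:560],(800,600),interpolation=2))
E
```

```text
button [0.57227366 0.09409745 0.16      ] grip [0.55528268 0.09820793 0.175     ] tube [0.5570076  0.22398413 0.173     ] dist from hole 0.24709234304970817
ang -1.5845096738571307
```

View pics/c3.png

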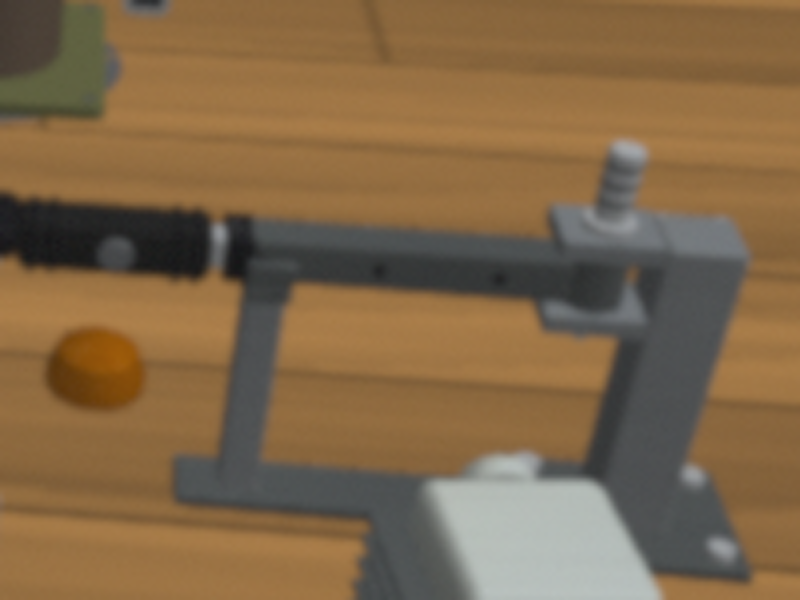

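The pin is seated, with its collar flush on the upper lug. Next I grip the lamp at the button and draw it out.

```bash
python3 - <<'E'
from h import *
th=-1.586;d=np.array([np.cos(th),np.sin(th)]);q=down(th+np.pi/2)
g=np.array([.5584,.3408])+.245*d+[.0002,.0002]
print(g)
move_straight([*g,.22],q,feed=.15)
move_straight([*g,.1415],feed=.1)
s=observe();print(s["ee_pos"],s["force"])
set_gripper(0);sleep(.2)
s=observe();p0=np.array(s["ee_pos"]);print(p0,s["force"],s["finger_gap"],s["grip_force"])
for t in np.r_[np.arange(.01,.116,.015),.121]:
    move_straight([*(g+t*d),.1415],feed=.06)
    s=observe();f=np.array(s["force"]);print(round(t,3),np.round(np.array(s["ee_pos"])-p0,4),np.round(f,1),round(s["finger_gap"],3))
    if np.linalg.norm(f)>40: break
print(s["clock"])
c=capture("wrist");cv2.imwrite("pics/w6.png",c["pixels"])
c=capture("scene");cv2.imwrite("pics/s6.png",cv2.resize(c["pixels"][150:330,180:580],(800,360),interpolation=2))
E
```

```text
[0.55487524 0.09602832]
[0.5555377  0.09610699 0.14215191] [-0.10088673 -0.41292257  0.46281617]
[0.55523151 0.0959631  0.14246214] [-1.90813243 -0.9849383   8.07023241] 0.3443464368457194 60.51838159561157
0.01 [ 0.0001 -0.0086 -0.0003] [-0.7  5.3  4.2] 0.342
0.025 [-0.0001 -0.0241 -0.0004] [0.  4.9 4.8] 0.343
0.04 [-0.0003 -0.0394 -0.0006] [-0.1  4.6  4.9] 0.345
0.055 [-0.0006 -0.0547 -0.0007] [0.6 4.3 4.6] 0.341
0.07 [-0.0009 -0.0698 -0.0008] [2.1 3.4 4.2] 0.339
0.085 [-0.0012 -0.0849 -0.0009] [2.4 2.9 3.6] 0.345
0.1 [-0.0015 -0.0999 -0.001 ] [2.  3.6 2.6] 0.338
0.115 [-0.0019 -0.1149 -0.0011] [2.9 3.8 1.4] 0.342
0.121 [-0.002  -0.1207 -0.0012] [3.8 3.9 1.5] 0.343
26.975
```

View pics/s6.png

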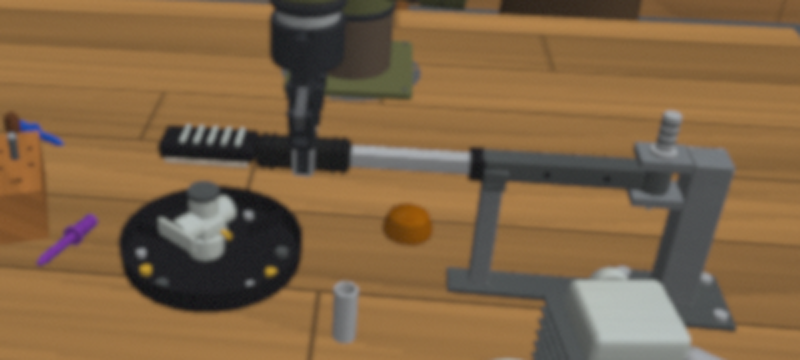

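The lamp is drawn out over the carburettor and the pin is still seated, but I haven't felt the end stop yet. I pull on gently until the force rises.

```bash
python3 - <<'E'
from h import *
th=-1.586;d=np.array([np.cos(th),np.sin(th)]);g=np.array([.55487524,.09602832])
for t in np.arange(.122,.1315,.001):
    move_straight([*(g+t*d),.1415],feed=.03)
    s=observe();f=np.array(s["force"]);print(round(t,3),np.round(np.array(s["ee_pos"])-[*g,.1415],4),np.round(f,1),round(s["finger_gap"],3))
    if f[1]>14: break
sleep(1);s=observe();print(s["force"],s["ee_pos"],s["clock"],s["grip_force"],s["joint_velocities"].max() if hasattr(s["joint_velocities"],"max") else 0)
c=capture("top");cv2.imwrite("pics/t7.png",cv2.resize(c["pixels"][190:350,110:510],(800,320),interpolation=2))
E
```

```text
0.122 [-0.0017 -0.1213 -0.0002] [2.6 5.8 2.3] 0.341
0.123 [-0.0017 -0.1221 -0.0002] [2.9 6.3 2.3] 0.345
0.124 [-0.0018 -0.1227 -0.0003] [3.9 6.9 2.4] 0.341
0.125 [-0.0019 -0.1227 -0.0003] [ 3.4 11.9  1.2] 0.342
0.126 [-0.002  -0.1227 -0.0004] [ 2.9 13.   1.4] 0.344
0.127 [-0.002  -0.1228 -0.0003] [ 3.2 16.2  2.1] 0.34
[ 3.53056396 16.38042899  0.43917328] [ 0.55286392 -0.02676485  0.14115647] 29.575 59.998299926519394 0.0017992062925594092
```

View pics/t7.png

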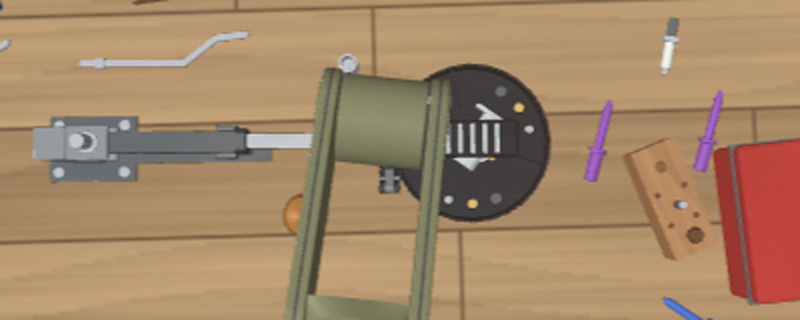

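The end stop was felt at about 0.1225 m of travel and the pull holds steady at 16 N. The pin is in the fork, the lamp is over the carburettor, and the other items visible in this view are where they were. I hand in.

```bash
python3 -c "
from station import *
print(job_done())"
```

```text
the job is handed in; nothing more can be done
None
```

I handed in the job: the hinge pin is seated in the fork and released, and the lamp is drawn out to its second stop over the carburettor, with the gripper still holding the grip and the button in; the run took about 30 s of the 64 s allowed.

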